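# Set the drive collar on the food processor's shaft flat and hold it

## Task

Pinch the food processor's bare drive shaft and turn it until you feel its flat between your fingers and that flat faces straight towards the red pointer on the motor base. Then fetch the aluminium collar from the wooden board, slip it upright over the shaft with its set-screw (under the red mark) on the flat, still facing the pointer, and finish while holding it there in the grip, its top flush with the shaft's end and clear of the machine below, so a colleague can tighten the screw. Leave the mug, soap, orange bowl and hex key where they are.

Things in the scene. Friction and masses are not known exactly. Their poses are not given: they have to be found in the camera images.
- base: White motor base of a food processor, 190 x 160 mm, fixed; flat deck 110 mm above the worktop. Origin: centre of its underside, below the shaft; z up; x points from the shaft to the red pointer painted on the deck (a flat arrow 40 to 87 mm from the shaft axis, on the push buttons' side). Nothing on the deck but the shaft stands higher than 4 mm
- spindle (a joint): Angle of the drive shaft about its vertical axis, rad: 0 when its flat faces the red pointer, positive anticlockwise seen from above; starts between 0.8 and 2.3. It turns endlessly both ways against slight friction (0.03 N m) and stays where it is left
- shaft: Bare upright steel drive shaft amid the deck: 20 mm in diameter, one flat along its whole length, 6 mm from the axis (16 mm from flat to opposite side). It stands 45 mm above the deck, its end 155 mm above the worktop; the lowest 4 mm is a round 28 mm flange. Origin: centre of its top end; z up along the shaft; x is square to the flat, pointing out of it
- collar: Loose aluminium collar, 50 mm outside diameter, 30 mm high, about 0.13 kg, through bore 24 mm, standing on the wooden board with its bore upright. Origin: centre of its underside; z up along the bore; x points from the axis to the set-screw, which a red mark on the top face also shows. Its plain sides away from the screw are the place to grip
- set_screw (a point): Outer end of the dark set-screw (9 mm wide) on the collar's side: 27 mm from the collar's axis along its x, 15 mm above its underside. Its 5 mm thick tip sticks into the bore to 8 mm from the axis, so the collar goes down over the shaft only with the screw over the flat
- board: Wooden board, 180 x 130 mm, 12 mm thick, fixed flat on the worktop; the collar stands on it. Origin: centre of its underside
- mug: White mug, 80 mm wide, 95 mm high, bystander. Origin: centre of its underside
- soap: Blue soap bottle, 64 mm wide, 190 mm high, bystander. Origin: centre of its underside
- bowl: Orange plastic work bowl with a white side handle, 164 mm wide, 120 mm high, bystander. Origin: centre of its underside
- hex_key: Dark L-shaped hex key, 95 x 28 mm, 7 mm thick, lying flat, bystander. Origin: on its underside, near the middle of the long leg, which runs along its x
There are look-alikes about, which are no part of the job. Of the things that look like the board, the middle-sized one is meant.

How it is judged:
By the outcome, as a careful person would: the job done as asked, in the order asked, and still so for the second after the job is handed in, while the arm keeps its last pose, push and grip.
It also fails if it takes over 72 s, if anything falls off the work surface, if the arm or the gripper's body presses on something with over 40 N, if the wrist force passes 120 N, or if a joint passes its speed limit or range.

## Robot

A 7-joint arm with a two-finger parallel gripper is mounted at the origin on the work surface. World frame = base frame: x ahead of the robot, y to its left, z up, the work surface at z = 0. Lengths are in m, angles in rad, forces in N, time in s.
With the tool pointing down it reaches from about 0.425 to 0.825 m from the base axis. Payload 3.6 kg.
Tool frame: the origin (TCP) lies on the mounting face of the last link; the fingertips stand 173 mm ahead of it and the grasp point (between the pads) lies 155 mm ahead of it; z points along the fingers, y is the line along which they close (so a half turn about z gives the same grasp; the last joint's range is limited). The gripper opens to 85 mm and grips with 20 to 120 N. Pads are 22 mm wide; open, the fingers measure 114 mm over their backs; the gripper's body (76 mm by 85 mm) begins 54 mm behind the grasp point. The pads swing forward as they close: fully open they stand 13 mm farther back than shut.
Start: joints at [1.3, 0.615, -0.013, 1.423, 0.008, 1.103, -0.04], TCP at [0.157, -0.631, 0.405] pointing down, gripper open.
Joint ranges: [-3.12, 3.12], [-0.3, 2.06], [-1.34, 1.32], [0.26, 2.42], [-1.36, 4.5], [0.01, 1.98], [-2.84, 2.84]. Speed limits (rad/s): [2.79, 2.79, 3.14, 3.14, 3.14, 3.14, 3.14].

## Interface

Orientations are given as a unit quaternion [w, x, y, z].
In Python, from rig import * gives the robot as it stands.
- The arm moves only by the shell command python3 -m jog 'ROWS' [OPENING] [FORCE]. ROWS is JSON, a list that holds one entry, the list of rows, each a list of 6 numbers: the shift along the world's x, y, z in mm, then the turn, a rotation vector about the world's x, y, z in rad. A call has 1 to 20 rows; each row is the pose to reach, as a shift and turn from the pose commanded when the call began; what a row does not reach only later rows make up. A row lasts 1/10 s, in which the tool goes at most 50 mm and 8.59 degrees, less where a joint would pass 70% of its speed; a pose out of reach is approached as far as the arm can. A call with a gripper value outside its range is refused whole. OPENING is the finger opening in mm, from 0 to 85.4, set as the call begins (- or left out, the last holds). The fingers move at their own pace and stop on an object; FORCE is the grip in N (left out, the last holds). Time passes only in rows, so rows that repeat a pose let the fingers close. It gives the time, the measured TCP pose, the force, the opening and the grip force at its end, in the units of the state.
- sense(): the state, without advancing time (a new reading comes with each control period).
- grab_frame(name): name is "scene" or "top"; returns a dict with "color" (420x560x3 uint8, red, green, blue), "range_z" (420x560 float32, m along the optical axis (not along the pixel's ray), 0 where there is no reading), "fx", "fy", "cx", "cy" (pixels), "rvec" (rotation vector, rad) and "tvec" (3), from world to camera coordinates, as OpenCV has them. Camera axes: x right, y down, z forward; pixel columns grow to the right and rows downward; lengths in m; the calibration is good to about 2 mm. A picture is of the moment at which its call begins.
- hand_in(): hands the job in; it is judged then, once.
The state is a dict: "clock": time; "joints": joint angles; "dq": joint speeds; "joint_efforts": joint torques, N m; "ee_pos": TCP position; "ee_rot": TCP orientation; "ft_force": force on the tool from outside, world axes, zero at the start; "wrist_torque": the same for the moment, N m; "width": finger opening in m; "gripper_force": force on a finger pad.
Only numpy, scipy, OpenCV 4.12 (cv2) and the standard library are available. Lean on these libraries where they do the work, as an engineer would, in place of code of your own. Each camera call takes 0.05 s, during which the arm holds its last target. There are 200 camera calls.

## Working session

There is one attempt and no reset: what is moved stays moved. The work goes in short steps, Python scripts to look and compute and a shell command to move; the robot and the scene stay as the last step left them, time stands still between calls to the robot, and variables do not carry over. Pictures are saved under pics/ and viewed, at most 10 in all, crops included, and the job is handed in when it is done.

```bash
mkdir -p pics; ls; cat > h.py <<'E'
from rig import *
import numpy as np, cv2
def snap(n):
    f=grab_frame(n); np.savez(f'pics/{n}.npz',**f); return f
def load(n): return dict(np.load(f'pics/{n}.npz'))
def ray(f,u,v,z):
    R,_=cv2.Rodrigues(np.array(f['rvec'],float)); t=np.array(f['tvec'],float).ravel()
    d=R.T@np.array([(u-f['cx'])/f['fx'],(v-f['cy'])/f['fy'],1.]); c=-R.T@t
    return c+d*(z-c[2])/d[2]
def cloud(f):
    R,_=cv2.Rodrigues(np.array(f['rvec'],float)); t=np.array(f['tvec'],float).ravel()
    v,u=np.mgrid[:420,:560]; Z=f['range_z']
    P=np.stack([(u-f['cx'])/f['fx']*Z,(v-f['cy'])/f['fy']*Z,Z],-1)
    return (P-t)@R
def proj(f,p):
    K=np.array([[f['fx'],0,f['cx']],[0,f['fy'],f['cy']],[0,0,1.]])
    return cv2.projectPoints(np.atleast_2d(np.array(p,float)),np.array(f['rvec'],float),np.array(f['tvec'],float),K,None)[0][:,0]
def save(name,img): cv2.imwrite('pics/'+name,cv2.cvtColor(img,cv2.COLOR_RGB2BGR))
E
python3 - <<'E'
from h import *
for n in('scene','top'):
    f=snap(n); save(n+'1.png',cv2.resize(f['color'],(784,588)))
    R,_=cv2.Rodrigues(np.array(f['rvec'],float));print(n,-R.T@np.array(f['tvec']).ravel(),f['fx'])
print(sense())
E
```

```text
pics
scene [ 1.52051566 -0.28394086  1.15650167] 536.6833360916137
top [0.2831727  0.0072737  1.64379761] 472.34803253734646
{'clock': 0.1, 'joints': array([ 1.30049541,  0.61585182, -0.01259907,  1.42475628,  0.00807755,
        1.10341603, -0.04038844]), 'dq': array([ 0.00069259, -0.00054138,  0.00045977, -0.0026713 ,  0.00124055,
       -0.00118244,  0.00030196]), 'joint_efforts': array([ 1.34970142e-03, -4.70386147e+01,  2.60436265e-01, -1.71573436e+01,
        1.01444114e-02,  5.82752866e-03,  2.57564466e-05]), 'ee_pos': array([ 0.1568473 , -0.63049653,  0.40362868]), 'ee_rot': array([-1.18073852e-03,  9.92575422e-01,  1.21624890e-01, -1.55234763e-04]), 'ft_force': array([-0.2622108 , -0.32606922, -0.05066278]), 'wrist_torque': array([-0.02897815, -0.05522832,  0.04096988]), 'gripper_force': 0.0, 'width': 0.08533627501942671}
```

View pics/scene1.png

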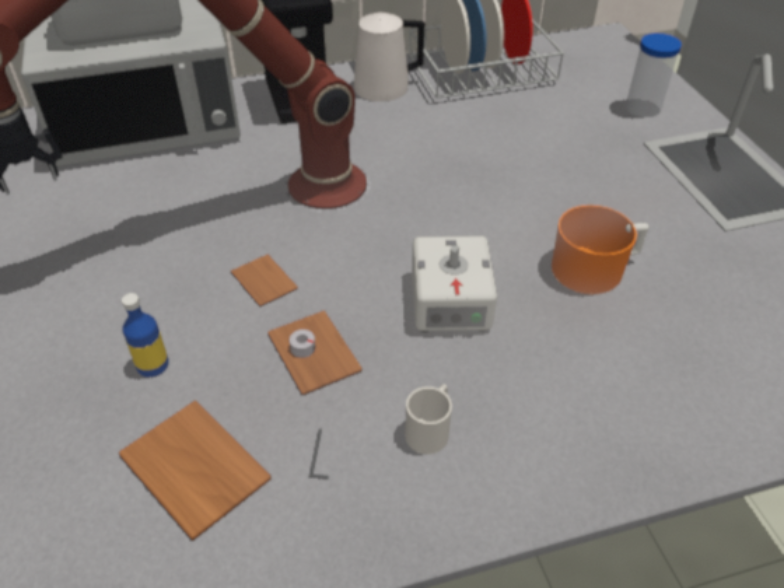

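View pics/top1.png

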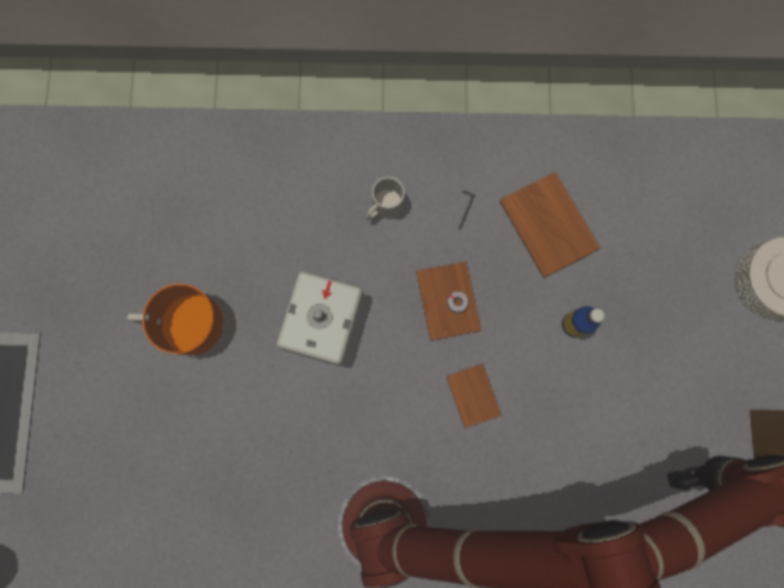

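The pictures show the base at scene (453,285) and top (320,317), and the collar at scene (302,343) and top (457,301).

Board candidates (784 px wide images):
- Small board: scene (264,279), top (473,396).
- Middle board: scene (315,350), top (448,301), with the collar on it.
- Large board: scene (195,467), top (550,224).

By the description I choose the middle board. There is only one collar-like object, the ring on that board. The shaft is at scene (454,257), top (320,316).

```bash
python3 - <<'E'
from h import *
T=load('top');S=load('scene')
tiles=[]
for f,(u,v) in((S,(216,245)),(S,(324,190)),(T,(327,215)),(T,(229,226))):
    tiles.append(cv2.resize(f['color'][v-27:v+27,u-36:u+36],(396,297),interpolation=cv2.INTER_CUBIC))
save('crop1.png',np.vstack([np.hstack(tiles[:2]),np.hstack(tiles[2:])]))
for n,f in(('top',T),('scene',S)):
    P=cloud(f); c=f['color'].astype(int)
    red=(c[...,0]>c[...,1]+60)&(c[...,0]>c[...,2]+50)&(c[...,0]>130)
    for nm,ctr,zr in(('deck',(.48,.14),(.104,.118)),('shafttop',(.48,.14),(.135,.17)),('collartop',(.5,-.15),(.035,.05))):
        m=(P[...,2]>zr[0])&(P[...,2]<zr[1])&(np.hypot(P[...,0]-ctr[0],P[...,1]-ctr[1])<.2)&(f['range_z']>0)
        if m.sum()<4: print(n,nm,m.sum());continue
        q=P[m]; print(n,nm,m.sum(),q.mean(0).round(4),cv2.minAreaRect((q[:,:2]*1000).astype(np.float32)), np.argwhere(m).mean(0)[::-1])
    for nm,(u,v),z in(('arrow',(233,207) if n=='top' else (326,205),.110),('mark',(324,211) if n=='top' else (220,245),.042)):
        m=np.zeros_like(red);m[v-12:v+12,u-12:u+12]=1; m&=red
        if m.sum(): 
            p=np.argwhere(m).mean(0)[::-1];print(n,nm,m.sum(),p,ray(f,*p,z).round(4))
E
```

```text
top deck 2391 [0.477  0.1592 0.1097] ((478.16943359375, 158.8741455078125), (159.2986297607422, 186.88284301757812), 74.17447662353516) [227.83605186 226.36804684]
top shafttop 31 [0.4767 0.1587 0.1526] ((476.8967590332031, 159.14413452148438), (15.833303451538086, 17.847333908081055), 46.00753402709961) [226.74193548 224.64516129]
top collartop 121 [ 0.5292 -0.1719  0.0415] ((528.8599243164062, -172.90170288085938), (46.38440704345703, 48.8245964050293), 1.1452419757843018) [326.76859504 215.2892562 ]
top arrow 32 [233.21875 207.3125 ] [0.54   0.1437 0.11  ]
top mark 2 [322.5 211.5] [ 0.542  -0.1572  0.042 ]
scene deck 1954 [0.4902 0.1549 0.1077] ((485.0091247558594, 157.64321899414062), (154.72293090820312, 187.16015625), 74.12068939208984) [323.46110542 191.36386899]
scene shafttop 51 [0.4843 0.1565 0.1467] ((481.4444274902344, 156.882568359375), (16.908050537109375, 20.615463256835938), 40.46025466918945) [324.11764706 179.43137255]
scene collartop 163 [ 0.5343 -0.1726  0.0391] ((533.407958984375, -173.24522399902344), (49.90385437011719, 46.30838394165039), 28.316057205200195) [215.42944785 242.31288344]
scene arrow 36 [325.72222222 203.94444444] [0.5432 0.1425 0.11  ]
scene mark 3 [221. 243.] [ 0.5436 -0.1587  0.042 ]
```

View pics/crop1.png

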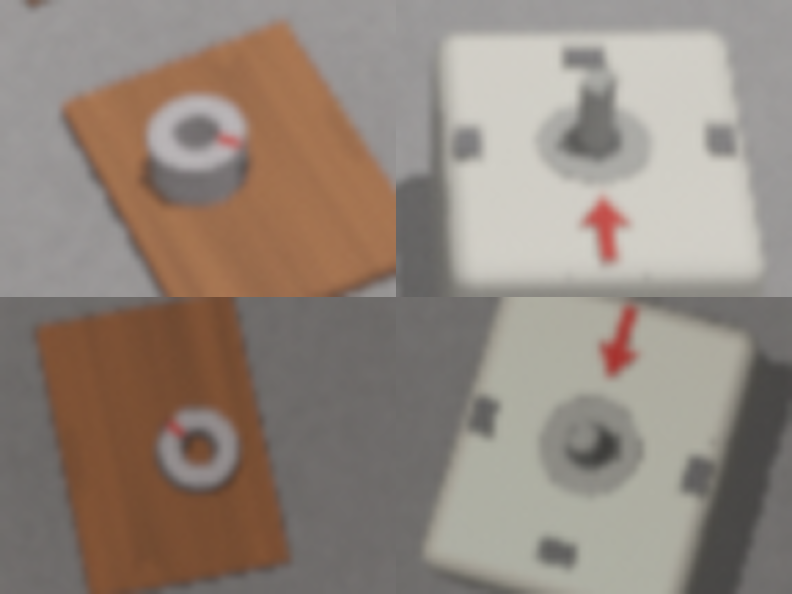

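```bash
python3 -m jog '[[[300,300,0,0,0,1.2],[300,300,0,0,0,1.2],[300,300,0,0,0,1.2],[300,300,0,0,0,1.2],[300,300,0,0,0,1.2],[300,300,0,0,0,1.2],[300,300,0,0,0,1.2],[300,300,0,0,0,1.2],[300,300,0,0,0,1.2],[400,550,0,0,0,2.0],[400,550,0,0,0,2.0],[400,550,0,0,0,2.0],[400,550,0,0,0,2.0],[400,550,0,0,0,2.0],[400,550,0,0,0,2.0],[400,550,0,0,0,2.0],[400,550,0,0,0,2.0]]]' 60 20
python3 - <<'E'
from h import *
from scipy.spatial.transform import Rotation as R
def yawy(q):
    y=R.from_quat(np.roll(q,-1)).as_matrix(); return np.degrees(np.arctan2(y[1,1],y[0,1])), y[:,2]
s=sense();print(yawy(s['ee_rot']),s['joints'].round(2))
# refine collar mark with soft red weight
for n,z in(('top',.042),('scene',.042)):
    f=load(n);c=f['color'].astype(float);w=np.clip(c[...,0]-(c[...,1]+c[...,2])/2-12,0,None)
    P=cloud(f);ctr=(.529,-.173) if n=='top' else (.5334,-.1732)
    v,u=np.mgrid[:420,:560]
    d=np.stack([ray(f,a,b,z)[:2] for a,b in zip(u[190:270,200:340].ravel(),v[190:270,200:340].ravel())])-ctr
    r=np.hypot(*d.T);m=(r>.014)&(r<.0225)
    W=w[190:270,200:340].ravel()*m;k=(d*W[:,None]).sum(0)/W.sum()
    print(n,k,np.degrees(np.arctan2(k[1],k[0])),W.sum())
E
```

```text
clock: 1.8
ee_pos: [0.5567, -0.0818, 0.4041]
ee_rot: [-0.0, 0.435, 0.901, -0.001]
ft_force: [-0.7, -0.7, -0.5]
width: 0.0601
gripper_force: 0.0
(np.float64(38.46006362730812), array([-0.00174949, -0.00151931, -0.99999732])) [ 0.48  0.54 -0.59  1.67  0.34  1.04  0.45]
top [0.01145103 0.01375987] 50.232617580469615 217.0
scene [0.00845757 0.01276825] 56.47987134579644 383.0
```

```bash
python3 -m jog '[[[-77,240,0,0,0,0.6],[-77,240,0,0,0,0.6],[-77,240,0,0,0,0.6],[-77,240,0,0,0,0.6],[-77,240,0,0,0,0.6],[-77,240,0,0,0,0.6],[-77,240,0,0,0,0.6],[-77,240,-30,0,0,0.6],[-77,240,-60,0,0,0.6],[-77,240,-90,0,0,0.6],[-77,240,-109,0,0,0.6],[-77,240,-109,0,0,0.6],[-77,240,-109,0,0,0.6]]]' 60 20
python3 -m jog '[[[0,0,0,0,0,0],[0,0,0,0,0,0],[0,0,0,0,0,0],[0,0,0,0,0,0],[0,0,0,0,0,0],[0,0,0,0,0,0],[0,0,0,0,0,0],[0,0,0,0,0,0],[0,0,0,0,0,0],[0,0,0,0,0,0]]]' 0 20
```

```text
clock: 3.1
ee_pos: [0.481, 0.1571, 0.2957]
ee_rot: [0.0, 0.151, 0.989, -0.001]
ft_force: [-0.4, -0.2, -0.2]
width: 0.06
gripper_force: 0.0
clock: 4.1
ee_pos: [0.4802, 0.159, 0.2966]
ee_rot: [0.001, 0.149, 0.989, -0.0]
ft_force: [-2.1, -1.5, 6.2]
width: 0.0183
gripper_force: 19.9
```

```bash
python3 -m jog '[[[0,0,0,0,0,0],[0,0,0,0,0,0],[0,0,0,0,0,0.1],[0,0,0,0,0,0.2],[0,0,0,0,0,0.33],[0,0,0,0,0,0.33],[0,0,0,0,0,0.33]]]' 30 20
python3 -m jog '[[[0,0,0,0,0,0],[0,0,0,0,0,0],[0,0,0,0,0,0],[0,0,0,0,0,0],[0,0,0,0,0,0],[0,0,0,0,0,0],[0,0,0,0,0,0]]]' 0 20
```

```text
clock: 4.8
ee_pos: [0.4799, 0.1592, 0.2955]
ee_rot: [-0.0, -0.015, 1.0, 0.0]
ft_force: [0.8, 0.0, -0.4]
width: 0.0305
gripper_force: 0.0
clock: 5.5
ee_pos: [0.4798, 0.1596, 0.2957]
ee_rot: [0.0, -0.016, 1.0, 0.0]
ft_force: [-0.3, 1.6, -1.2]
width: 0.0193
gripper_force: 20.8
```

```bash
python3 -m jog '[[[0,0,0,0,0,0],[0,0,0,0,0,0],[0,0,0,0,0,-0.13],[0,0,0,0,0,-0.26],[0,0,0,0,0,-0.39],[0,0,0,0,0,-0.52],[0,0,0,0,0,-0.62],[0,0,0,0,0,-0.62],[0,0,0,0,0,-0.62]]]' 30 20
python3 -m jog '[[[0,0,0,0,0,0],[0,0,0,0,0,0],[0,0,0,0,0,0],[0,0,0,0,0,0],[0,0,0,0,0,0],[0,0,0,0,0,0],[0,0,0,0,0,0]]]' 0 20
```

```text
clock: 6.4
ee_pos: [0.48, 0.159, 0.2958]
ee_rot: [0.0, 0.289, 0.957, -0.0]
ft_force: [-0.1, 0.6, 1.2]
width: 0.0299
gripper_force: 0.0
clock: 7.1
ee_pos: [0.4796, 0.1585, 0.2957]
ee_rot: [-0.0, 0.29, 0.957, -0.001]
ft_force: [-1.8, -3.8, 6.0]
width: 0.0167
gripper_force: 20.2
```

```bash
python3 -m jog '[[[0,0,0,0,0,0],[0,0,0,0,0,0],[0,0,0,0,0,-0.08],[0,0,0,0,0,-0.08],[0,0,0,0,0,-0.08]]]' 30 20
python3 -m jog '[[[0,0,0,0,0,0],[0,0,0,0,0,0],[0,0,0,0,0,0],[0,0,0,0,0,0],[0,0,0,0,0,0],[0,0,0,0,0,0],[0,0,0,0,0,0]]]' 0 50; python3 -c "
from h import *
s=sense();print(s['width'],s['wrist_torque'],s['ee_pos'],s['ft_force'])"
```

```text
clock: 7.6
ee_pos: [0.48, 0.1596, 0.2957]
ee_rot: [0.0, 0.327, 0.945, 0.0]
ft_force: [0.6, -0.8, 0.4]
width: 0.0303
gripper_force: 0.0
clock: 8.3
ee_pos: [0.4792, 0.1585, 0.2956]
ee_rot: [-0.001, 0.328, 0.945, -0.002]
ft_force: [-4.1, -3.5, 5.5]
width: 0.0156
gripper_force: 48.8
0.015634596853727464 [-0.58822713  0.66943781  0.02127818] [0.47924245 0.15846513 0.29564371] [-4.12251994 -3.52032513  5.45846632]
```

The pads feel the flat: 15.6 mm opening, with the flat's normal at about 51.7° and the pointer at about -15.8°. I turn the shaft clockwise by 1.178 rad.

```bash
python3 -m jog '[[[0,0,0,0,0,-0.1],[0,0,0,0,0,-0.22],[-0.4,0.3,0,0,0,-0.35],[-0.6,0.4,0,0,0,-0.48],[-0.8,0.6,0,0,0,-0.61],[-1,0.7,0,0,0,-0.74],[-1.2,0.8,0,0,0,-0.87],[-1.3,1,0,0,0,-1],[-1.5,1.1,0,0,0,-1.1],[-1.5,1.1,0,0,0,-1.178],[-1.5,1.1,0,0,0,-1.178],[-1.5,1.1,0,0,0,-1.178],[-1.5,1.1,0,0,0,-1.178]]]' 0 50
python3 - <<'E'
from h import *
s=sense();q=s['ee_rot'];print(s['width'],s['wrist_torque'],s['ee_pos'],s['ft_force'],2*np.degrees(np.arctan2(q[2],q[1]))-90)
T=load('top');S=load('scene')
c=(.4785,.159)
for n,f in(('top',T),('scene',S)):
    C=f['color'].astype(float);v,u=np.mgrid[:420,:560]
    d=ray(f,0,0,.11)
    P=np.array([[ray(f,a,b,.11)[:2] for a in range(180,370)] for b in range(150,270)])
    g=C[150:270,180:370].mean(-1);rw=C[150:270,180:370];rw=np.clip(rw[...,0]-rw[...,1:].mean(-1)-40,0,None)
    cc=np.array(c)+((0,0) if n=='top' else (.003,-.001))
    D=P-cc;r=np.hypot(D[...,0],D[...,1]);th=np.arctan2(D[...,1],D[...,0])
    out={}
    for nm,a in(('L',74),('R',-106),('B',164)):
        a=np.radians(a);m=(np.hypot(D[...,0]-.066*np.cos(a),D[...,1]-.066*np.sin(a))<.017)
        w=np.clip(np.median(g[m])-25-g,0,None)*m;out[nm]=(P*w[...,None]).sum((0,1))/w.sum()
    m=(np.hypot(D[...,0]-.0635*np.cos(-.27),D[...,1]-.0635*np.sin(-.27))<.03)
    w=rw*m;out['A']=(P*w[...,None]).sum((0,1))/w.sum();q=(P-out['A']);cov=np.einsum('ij,ija,ijb->ab',w,q,q);ev=np.linalg.eigh(cov)[1][:,1]
    print(n,{k:x.round(4) for k,x in out.items()})
    print('LR',np.degrees(np.arctan2(*(out['L']-out['R'])[::-1]))-90,'AB',np.degrees(np.arctan2(*(out['A']-out['B'])[::-1])),'arrowPCA',np.degrees(np.arctan(ev[1]/ev[0])))
E
```

```text
clock: 9.6
ee_pos: [0.4779, 0.1597, 0.2957]
ee_rot: [0.0, 0.797, 0.604, -0.001]
ft_force: [-3.8, -3.3, 5.6]
width: 0.0157
gripper_force: 49.9
0.015730230996690957 [-0.68497677  0.71697504  0.01674648] [0.47785733 0.15970611 0.29567549] [-3.78811741 -3.3276426   5.62074085] -15.653838345492503
top {'L': array([0.4961, 0.2234]), 'R': array([0.4566, 0.0808]), 'B': array([0.4157, 0.1767]), 'A': array([0.5402, 0.1438])}
LR -15.501890170151924 AB -14.82218025134659 arrowPCA -14.698344019759482
scene {'L': array([0.4999, 0.2213]), 'R': array([0.463 , 0.0846]), 'B': array([0.4194, 0.1746]), 'A': array([0.5422, 0.1426])}
LR -15.101209295993101 AB -14.591398070267996 arrowPCA -15.587750038588611
```

```bash
python3 -m jog '[[[0,0,0,0,0,0],[0,0,0,0,0,0],[0,0,0,0,0,0],[0,0,0,0,0,0],[0,0,30,0,0,0],[0,0,70,0,0,0],[0,0,104,0,0,0],[54,-332,104,0,0,-0.37],[54,-332,104,0,0,-0.37],[54,-332,104,0,0,-0.37],[54,-332,104,0,0,-0.37],[54,-332,104,0,0,-0.37],[54,-332,104,0,0,-0.37],[54,-332,104,0,0,-0.37],[54,-332,104,0,0,-0.37],[54,-332,104,0,0,-0.37],[54,-332,104,0,0,-0.37],[54,-332,104,0,0,-0.37]]]' 40 50
python3 - <<'E'
from h import *
s=sense();q=s['ee_rot'];print(s['ft_force'],s['joints'].round(2),2*np.degrees(np.arctan2(q[2],q[1]))-90)
for n,c in(('top',(.529,-.173)),('scene',(.5334,-.1732))):
    f=load(n);C=f['color'].astype(float)
    us=range(190,360);vs=range(185,270)
    P=np.array([[ray(f,a,b,.042)[:2] for a in us] for b in vs]);I=C[185:270,190:360]
    if n=='scene':
        pass
    g=I[...,2] # blue: aluminium bright, wood dark
    D=P-c;r=np.hypot(D[...,0],D[...,1])
    m=(r<.029)&(g>(125 if n=='scene' else 105));
    w=np.clip(I[...,0]-I[...,1:].mean(-1)-10,0,None)*((r>.012)&(r<.0235))
    k=(P*w[...,None]).sum((0,1))/w.sum()
    cnt=max(cv2.findContours((m|((w>15)&(r<.024))).astype(np.uint8),0,1)[0],key=cv2.contourArea)[:,0]
    pts=np.array([P[b,a] for a,b in cnt])*1000
    ctr,rad=cv2.minEnclosingCircle(pts.astype(np.float32));e=cv2.fitEllipse(pts.astype(np.float32))
    print(n,ctr,rad,e,k*1000,np.degrees(np.arctan2(k[1]*1000-e[0][1],k[0]*1000-e[0][0])))
E
```

```text
clock: 11.4
ee_pos: [0.5326, -0.1697, 0.3998]
ee_rot: [-0.0, 0.894, 0.448, 0.0]
ft_force: [-0.9, 1.0, 0.4]
width: 0.0397
gripper_force: 0.0
[-0.94255062  0.95243668  0.43467655] [ 0.35  0.48 -0.12  1.7   0.07  0.97 -0.44] -36.7530479784639
top (530.3591918945312, -171.12930297851562) 23.9624080657959 ((529.999267578125, -171.39471435546875), (43.631072998046875, 45.92089080810547), 26.592012405395508) [ 540.60899927 -160.99838634] 44.41794368833666
scene (535.1305541992188, -173.14279174804688) 26.742033004760742 ((534.9086303710938, -172.95413208007812), (46.98237991333008, 51.46477127075195), 80.6821517944336) [ 540.13307117 -161.26434634] 65.91900654399535
```

```bash
python3 -m jog '[[[0,0,0,0,0,0],[0,0,0,0,0,0],[0,0,-40,0,0,0],[0,0,-80,0,0,0],[0,0,-120,0,0,0],[0,0,-150,0,0,0],[0,0,-170,0,0,0],[0,0,-190,0,0,0],[0,0,-200,0,0,0],[0,0,-210,0,0,0],[0,0,-210,0,0,0],[0,0,-210,0,0,0]]]' 75 40
python3 -m jog '[[[0,0,0,0,0,0],[0,0,0,0,0,0],[0,0,0,0,0,0],[0,0,0,0,0,0],[0,0,0,0,0,0],[0,0,0,0,0,0],[0,0,0,0,0,0],[0,0,0,0,0,0]]]' 0 40
python3 - <<'E'
from h import *
f=snap('scene');save('s2.png',cv2.resize(f['color'][185:275,160:280],(800,600),interpolation=cv2.INTER_CUBIC))
print(sense()['wrist_torque'])
E
```

```text
clock: 12.6
ee_pos: [0.5327, -0.1717, 0.1902]
ee_rot: [0.0, 0.895, 0.447, 0.0]
ft_force: [-1.2, 1.0, -0.1]
width: 0.0751
gripper_force: 0.0
clock: 13.4
ee_pos: [0.5327, -0.1717, 0.1907]
ee_rot: [0.0, 0.895, 0.447, 0.001]
ft_force: [-1.0, 0.1, 6.3]
width: 0.0479
gripper_force: 42.8
[ 0.11194595  0.23104146 -0.03679933]
```

View pics/s2.png

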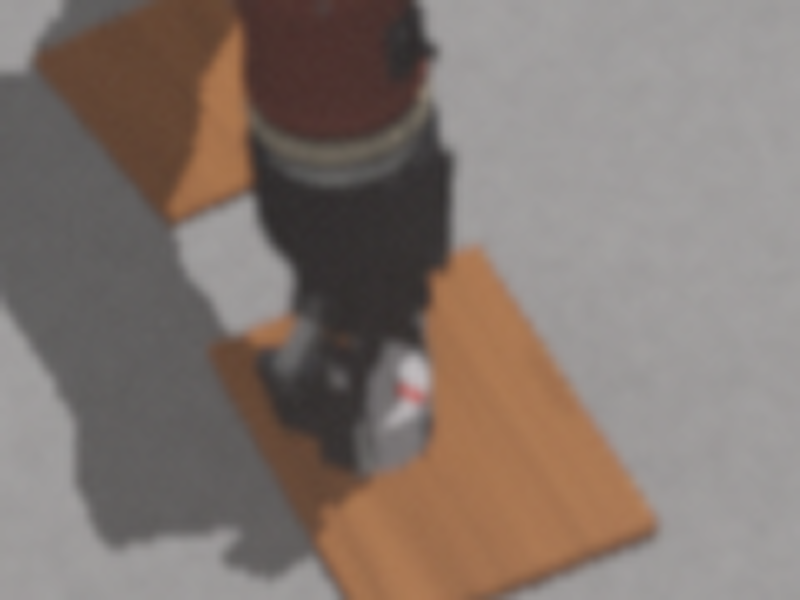

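```bash
python3 - <<'E'
from h import *
f=load('scene');S=proj(f,[[.5325,-.1717,.042],[.5525,-.1867,.03],[.5125,-.1567,.03],[.5325+.0176*np.cos(.925),-.1717+.0176*np.sin(.925),.042],[.5325,-.1717,.19],[.4802,.16,.155]])
print((S-[160,185])*6.667)
P=cloud(f)
for u,v in((400,365),(410,390),(400,450),(380,400),(340,440),(300,390),(330,410)):
    a,b=int(u/6.667+160),int(v/6.667+185);print((u,v),P[b,a].round(3),f['color'][b,a])
E
```

```text
[[ 370.22623807  373.79546256]
 [ 346.6611966   435.67861042]
 [ 397.86732545  350.91503879]
 [ 408.81643941  385.20747769]
 [ 339.26407889  119.46963876]
 [1100.0881914   -59.71675726]]
(400, 365) [ 0.526 -0.161  0.04 ] [128 124 125]
(410, 390) [ 0.543 -0.159  0.041] [187 132 132]
(400, 450) [ 0.558 -0.169  0.023] [120 116 117]
(380, 400) [ 0.521 -0.17   0.017] [111 107 108]
(340, 440) [ 0.584 -0.195  0.07 ] [55 51 50]
(300, 390) [ 0.588 -0.208  0.106] [58 56 55]
(330, 410) [ 0.586 -0.196  0.088] [55 52 51]
```

```bash
python3 -m jog '[[[0,0,30,0,0,0],[0,0,70,0,0,0],[0,0,115,0,0,0],[0,0,173,0,0,-0.1],[-52,331.5,173,0,0,-1.196],[-52,331.5,173,0,0,-1.196],[-52,331.5,173,0,0,-1.196],[-52,331.5,173,0,0,-1.196],[-52,331.5,173,0,0,-1.196],[-52,331.5,173,0,0,-1.196],[-52,331.5,173,0,0,-1.196],[-52,331.5,173,0,0,-1.196],[-52,331.5,173,0,0,-1.196],[-52,331.5,173,0,0,-1.196],[-52,331.5,173,0,0,-1.196],[-52,331.5,173,0,0,-1.196],[-52,331.5,173,0,0,-1.196]]]' 0 40
python3 - <<'E'
from h import *
s=sense();q=s['ee_rot'];print(s['ft_force'],s['joints'].round(2),2*np.degrees(np.arctan2(q[2],q[1]))-90)
f=snap('scene');save('s3.png',cv2.resize(f['color'][142:217,275:375],(800,600),interpolation=cv2.INTER_CUBIC))
x,y,z=s['ee_pos'];a=np.radians(-15.5);n=np.array([np.cos(a),np.sin(a),0]);o=np.array([x,y,z-.1905+.012])
for nm,p in(('topcentre',o+[0,0,.03]),('mark',o+[0,0,.03]+.0176*n),('screw',o+[0,0,.015]+.027*n),('shaft',[.4802,.16,.155])):print(nm,(proj(f,p)[0]-[275,142])*8)
E
```

```text
clock: 15.15
ee_pos: [0.4806, 0.1589, 0.3627]
ee_rot: [0.0, 0.991, -0.135, 0.0]
ft_force: [-0.0, -0.5, -1.7]
width: 0.0481
gripper_force: 42.3
[-0.0358131  -0.47659105 -1.74687345] [-0.5   0.45  0.2   1.89 -0.12  0.81 -2.08] -105.56926237853808
topcentre [408.78327721 143.30589936]
mark [412.78445552 177.09474122]
screw [411.93140953 229.18783522]
shaft [400.03982769 272.34347412]
```

View pics/s3.png

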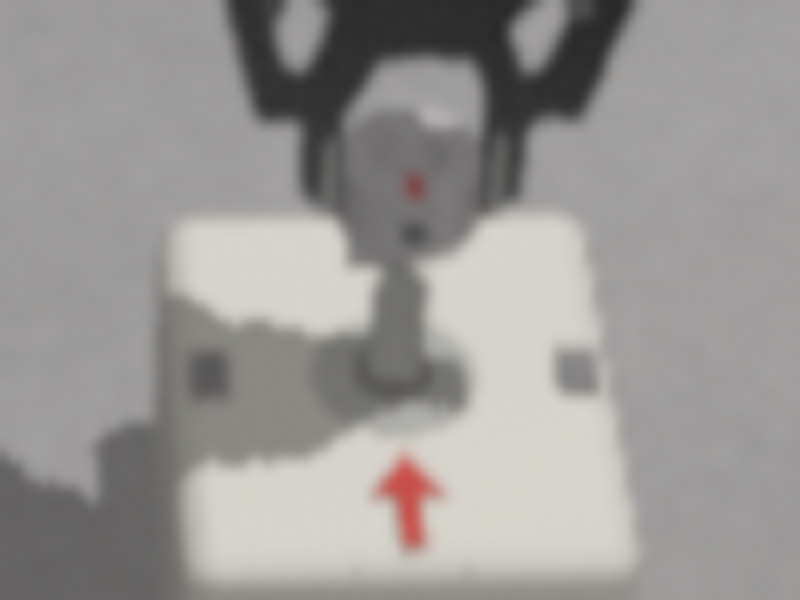

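The picture shows the screw at (414,234), the mark at (415,185) and the arrow from (405,452) to (415,550), all in line. Next I measure the collar's offset along the pointer direction.

```bash
python3 - <<'E'
from h import *
f=load('scene');s=sense();C=f['color'].astype(float)
a=np.radians(-15.5);n=np.array([np.cos(a),np.sin(a),0])
o=np.array([.4803,.1595,s['ee_pos'][2]-.1785]);A=np.array([.4802,.16,.11])
T=lambda p:(proj(f,p)[0]-[275,142])*8
for nm,p in(('rimback',o+[0,0,.03]-.025*n),('rimfront_top',o+[0,0,.03]+.025*n),('botfront',o+.025*n),('arrowtip',A+.040*n),('arrowtail',A+.087*n),('deckfront',A+.08*n)):print(nm,T(p))
c=C[142:217,275:375];v,u=np.mgrid[:75,:100]
g=c.mean(-1)
print('col profile u=51..54 rows 4..36');print(g[4:38,51:55].mean(1).astype(int))
w=np.clip(c[...,0]-c[...,1:].mean(-1)-15,0,None)
for nm,r in(('mark',(18,28)),('arrow',(52,72))):
    W=w*((v>=r[0])&(v<r[1])&(u>44)&(u<60));print(nm,(W*u).sum()/W.sum()*8+4,(W*v).sum()/W.sum()*8+4)
    print([i*8+4 for i in range(75) if W[i].sum()>25])
W=np.clip(95-g,0,None)*((v>26)&(v<32)&(u>47)&(u<56));print('screw',(W*u).sum()/W.sum()*8+4,(W*v).sum()/W.sum()*8+4)
for r in(22,24,26):print(r,g[r,36:66].astype(int))
E
```

```text
rimback [404.57918966  95.33769968]
rimfront_top [415.88226891 190.48675355]
botfront [409.88397825 257.60168896]
arrowtip [400.20928494 444.55753771]
arrowtail [410.50988588 539.87952305]
deckfront [408.94672141 525.41396508]
col profile u=51..54 rows 4..36
[ 47  50  73 118 148 154 155 158 159 161 158 144 124 114 112 112 111 109
 105 103 108 114 115 110 100  95 106 125 153 171 166 153 149 151]
mark 415.1419141914191 186.8910891089109
[180, 188, 196]
arrow 409.2836916622968 498.0713162034609
[460, 468, 476, 484, 492, 500, 508, 516, 524, 532, 540, 548]
screw 414.73873873873873 233.6216216216216
22 [151 115  74  68  90  97  91 102 111 115 116 116 118 115 108  96  98 110
 115 119 119 117 115 105  85  90  96  78  84 125]
24 [155 136 104  87  97 100  91  98 106 111 114 116 117 116 111 102 101 112
 118 122 121 116 110 100  87  97  98  93 106 137]
26 [168 168 162 150 137 123 103 102 108 110 112 114 115 115 116 114 114 116
 116 120 120 116 114 112 115 131 151 166 173 176]
```

```bash
python3 -m jog '[[[0.5,0,-10,0,0,0],[0.5,0,-20,0,0,0],[0.5,0,-25,0,0,0],[0.5,0,-28,0,0,0],[0.5,0,-31,0,0,0],[0.5,0,-33,0,0,0],[0.5,0,-35,0,0,0],[0.5,0,-35,0,0,0],[0.5,0,-35,0,0,0]]]' 0 40; python3 -c "
from h import *
s=sense();print(s['width'],s['wrist_torque'],s['ee_pos'],s['ft_force'])"
```

```text
clock: 16.1
ee_pos: [0.481, 0.1598, 0.3278]
ee_rot: [-0.0, 0.991, -0.135, 0.0]
ft_force: [-0.4, 0.5, -1.6]
width: 0.0482
gripper_force: 42.3
0.04820989466670284 [-0.00551937 -0.01001204  0.0052195 ] [0.4809603  0.15984877 0.32781748] [-0.36772027  0.54452904 -1.6489103 ]
```

```bash
python3 -m jog '[[[0,0,-3,0,0,0],[0,0,-5,0,0,0],[0,0,-7,0,0,0],[0,0,-9,0,0,0],[0,0,-11,0,0,0],[0,0,-12,0,0,0],[0,0,-12,0,0,0],[0,0,-12,0,0,0]]]' 0 40; python3 -c "
from h import *
s=sense();print(s['width'],s['wrist_torque'],s['ee_pos'],s['ft_force'])"
```

```text
clock: 16.9
ee_pos: [0.481, 0.1599, 0.3157]
ee_rot: [-0.0, 0.991, -0.135, 0.0]
ft_force: [-0.9, 0.3, -0.6]
width: 0.0484
gripper_force: 42.3
0.04836628507731367 [-0.01209288 -0.02463386 -0.01732013] [0.48095204 0.159866   0.31571646] [-0.88808436  0.33006417 -0.5683669 ]
```

```bash
python3 -m jog '[[[0,0,-3,0,0,0],[0,0,-5,0,0,0],[0,0,-7,0,0,0],[0,0,-9,0,0,0],[0,0,-11,0,0,0],[0,0,-12.2,0,0,0],[0,0,-12.2,0,0,0],[0,0,-12.2,0,0,0],[0,0,-12.2,0,0,0]]]' 0 40
python3 - <<'E'
from h import *
Z=[]
for i in range(4):
    f=snap('scene');s=sense();Z.append(np.r_[s['ee_pos'],s['ft_force'],s['wrist_torque']])
print(np.mean(Z,0).round(4))
P=cloud(f)
c=P[142:217,275:375]
for r in range(14,40,1): print(r,[f"{c[r,k,0]*1000:.0f},{c[r,k,2]*1000:.0f}" for k in(46,48,50,52,54)])
save('s4.png',cv2.resize(f['color'][142:217,275:375],(800,600),interpolation=cv2.INTER_CUBIC))
E
```

```text
clock: 17.8
ee_pos: [0.481, 0.1599, 0.3036]
ee_rot: [-0.0, 0.991, -0.135, 0.0]
ft_force: [-0.1, -0.2, -1.1]
width: 0.0483
gripper_force: 42.3
[ 4.8090e-01  1.5980e-01  3.0360e-01 -1.7470e-01 -7.8700e-02 -1.3464e+00
 -1.9000e-03 -8.0000e-04 -5.7000e-03]
14 ['491,241', '512,258', '521,265', '518,261', '520,261']
15 ['487,234', '493,238', '492,236', '493,235', '493,234']
16 ['490,233', '494,235', '489,229', '493,232', '496,233']
17 ['495,234', '499,236', '491,227', '493,228', '495,229']
18 ['495,230', '498,232', '491,224', '492,224', '494,224']
19 ['500,231', '499,229', '490,220', '494,222', '492,218']
20 ['496,225', '496,223', '491,217', '493,218', '500,222']
21 ['497,221', '496,220', '494,216', '492,213', '496,215']
22 ['495,216', '487,208', '495,214', '493,210', '497,213']
23 ['491,209', '488,205', '493,208', '494,208', '494,206']
24 ['496,210', '491,204', '491,202', '492,202', '495,203']
25 ['491,202', '269,-5', '277,-0', '274,-5', '280,-1']
26 ['274,-4', '278,-2', '278,-4', '277,-6', '285,-0']
27 ['398,108', '397,105', '403,109', '405,109', '401,104']
28 ['400,105', '406,109', '405,107', '406,106', '405,104']
29 ['408,109', '407,107', '410,107', '406,102', '414,108']
30 ['455,149', '457,149', '462,153', '462,152', '416,106']
31 ['458,148', '465,154', '462,149', '464,150', '469,152']
32 ['463,149', '467,152', '467,150', '470,152', '475,155']
33 ['470,152', '468,149', '470,149', '476,154', '475,151']
34 ['476,154', '474,150', '474,149', '478,152', '477,149']
35 ['469,144', '480,152', '481,152', '480,150', '481,150']
36 ['481,152', '484,153', '485,152', '489,155', '485,149']
37 ['487,153', '484,149', '488,152', '487,149', '491,152']
38 ['489,152', '488,149', '487,146', '494,152', '491,147']
39 ['493,151', '496,153', '500,155', '498,152', '500,152']
```

View pics/s4.png

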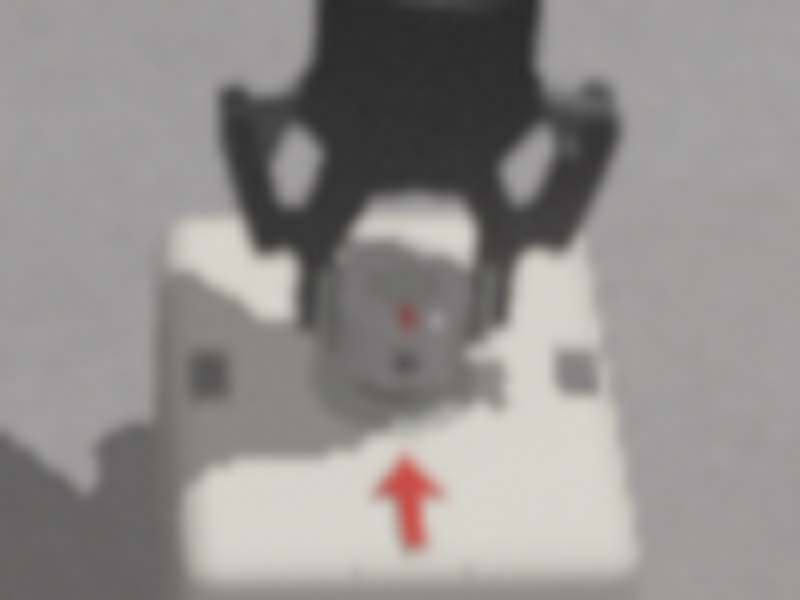

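The scene picture shows the collar over the shaft with its mark at (406,316) and screw at (404,362), in line with the pointer at (405,455) to (415,550). The wrist force is about zero, and the bystanders were not touched. I lower it 0.3 mm to trim the height, then hand in.

```bash
python3 -m jog '[[[0,0,-0.3,0,0,0],[0,0,-0.3,0,0,0],[0,0,-0.3,0,0,0],[0,0,-0.3,0,0,0],[0,0,-0.3,0,0,0]]]' 0 40; python3 -c "
from rig import *
print(hand_in())"
```

```text
clock: 18.5
ee_pos: [0.4809, 0.1598, 0.3032]
ee_rot: [-0.0, 0.991, -0.135, 0.0]
ft_force: [0.0, 0.1, -1.2]
width: 0.0484
gripper_force: 42.3
the job is handed in; nothing more can be done
None
```

I handed the job in at 18.5 s: the shaft's flat faces the pointer, and the gripper holds the collar upright over the shaft with its screw on the flat facing the pointer, clear of the deck and with its top flush with the shaft's end to about 1 mm by my measurements; I got no verdict back.

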